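# Show which key, which mallet, which pocket

## Task

Show the apprentice the next job by pointing straight down with the fingertips, in this order: first at the loose dark walnut bow-tie key, then at the head of the mallet, then at the empty bow-tie pocket in the oak slab. Each time keep the fingertips two or three centimetres above the middle of the thing for about two seconds, then rise well clear before moving on, so that you never dip over the pale maple key or the two keys already inlaid. Touch and move nothing at all, and finish still pointing at the empty pocket.

Things in the scene. Friction and masses are not known exactly. Their poses are not given: they have to be found in the camera images.
- walnut_key: the loose dark brown walnut key lying flat on the bench: bow-tie (butterfly) shape in plan, 80 mm long (its x axis), 40 mm wide at both ends, 16 mm wide at the waist in the middle, 12 mm thick. Origin: centre of its underside, on the bench top (z = 0)
- maple_key: a loose pale cream maple key lying flat on the bench, not the one to show: bow-tie (butterfly) shape in plan, 80 mm long (its x axis), 40 mm wide at both ends, 16 mm wide at the waist in the middle, 12 mm thick. Origin: centre of its underside
- mallet: mallet lying on the bench, with a dark steel head and tan rawhide faces. The head is a cylinder lying along the mallet's y axis, 110 mm long and 66 mm in diameter, its top 66 mm above the bench; the wooden handle (29 mm thick) runs 285 mm from it towards -x of the mallet. Origin: on the bench straight below the centre of the head
- chisel: chisel lying on the bench, to be left alone: wooden handle 30 mm thick towards its -x, steel blade 24 mm wide towards its +x, 260 mm long overall and 30 mm high. Origin: on the bench below the brass ferrule, about the middle of its length
- slab: fixed brown oak slab, 160 mm (x) by 400 mm (y) by 28 mm thick, lying on the bench, with a thin dark crack along its middle (y) and three bow-tie pockets across the crack, 120 mm apart in y. Two are filled with dark walnut keys, one is empty. Origin: centre of its underside; its top is at z = 28 mm
- pocket: the empty bow-tie pocket in the slab, bare oak inside (a little darker than the top, much paler than the walnut keys) with a thin dark pencil line round it: 82 mm long (x), 42 mm wide, 10 mm deep. Origin: centre of its mouth, level with the slab's top (z = 28 mm)
- inlay_a: dark walnut key already inlaid in the slab, 81 x 41 mm, fixed, standing 2 mm proud (top at z = 30 mm). Origin: centre of its underside on the pocket's floor (z = 18 mm)
- inlay_b: the other inlaid walnut key, the same as inlay_a
Things that resemble listed ones, but are neither listed nor needed, are in the scene too. What is shaped like the walnut_key but purple is not meant.

How it is judged:
By the outcome, as a careful person would: the job done as asked, in the order asked, and still so for the second after the job is handed in, with the robot touching nothing.
It also fails if it takes over 54 s, if anything falls off the work surface, if the arm or the gripper's body presses on something with over 40 N, if the wrist force passes 120 N, or if a joint passes its speed limit or range.

## Robot

A 6-joint arm with a two-finger parallel gripper is mounted at the origin on the work surface. World frame = base frame: x ahead of the robot, y to its left, z up, the work surface at z = 0. Lengths are in m, angles in rad, forces in N, time in s.
With the tool pointing down it reaches from about 0.375 to 0.9 m from the base axis. Payload 3.1 kg.
Tool frame: the origin (TCP) lies between the finger pads, 19 mm behind the fingertips; this is the grasp point; z points along the fingers, y is the line along which they close (so a half turn about z gives the same grasp; the last joint's range is limited). The gripper opens to 85 mm and grips with 20 to 120 N. Pads are 22 mm wide; open, the fingers measure 114 mm over their backs; the gripper's body (76 mm by 85 mm) begins 54 mm behind the grasp point. The pads swing forward as they close: fully open they stand 13 mm farther back than shut.
Start: joints at [-1.464, 0.527, 1.433, -0, 1.181, -0.178], TCP at [0.176, -0.6, 0.25] pointing down, gripper open.
Joint ranges: [-3.08, 3.08], [-0.75, 2.2], [0.22, 2.44], [-1.43, 4.57], [0, 2.65], [-2.85, 2.85]. Speed limits (rad/s): [2.79, 2.79, 3.14, 3.14, 3.14, 3.14].

## Interface

Orientations are given as a unit quaternion [x, y, z, w].
In Python, from station import readout, cams, sign_off gives the robot as it stands.
- The arm moves only by the tool send_rows, never from a script. Its argument "commands" is text: rows parted by semicolons, each of 5 numbers parted by spaces: the finger opening in mm, from 0 to 85.4, then the shift along the tool's x, y, z each as a share of 0.02 m, from -1 to 1, then the turn about the tool's z as a share of 4 degrees, from -1 to 1. In form: grip dx dy dz spin; .... A call has 1 to 20 rows; each row shifts and turns the commanded pose from where the row before left it, along the tool's axes as they then stand; what a row does not reach is not made up. A row lasts 1/12 s, in which the tool goes at most 41.7 mm and 7.16 degrees, less where a joint would pass 70% of its speed; a pose out of reach is approached as far as the arm can. A call with a number of a shift or a turn outside -1 to 1 is refused whole. A call with a gripper value outside its range is refused whole. The fingers move at their own pace and stop on an object; "grip_force" is the grip in N (left out, the last holds). Time passes only in rows, so rows that do not move let the fingers close. It gives the time, the measured TCP pose, the force, the opening and the grip force at its end, in the units of the state.
- readout.sense(): the state, without advancing time (a new reading comes with each control period).
- cams.snapshot(name): name is "side" or "top" or "wrist"; returns a dict with "pixels" (420x560x3 uint8, red, green, blue), "intrinsics" (3x3 intrinsics, pixels), "eye" and "rotation" of the camera in the world. Camera axes: x right, y down, z forward; pixel columns grow to the right and rows downward; lengths in m; the calibration is good to about 2 mm. A picture is of the moment at which its call begins. There is no depth.
- sign_off(): hands the job in; it is judged then, once.
The state is a dict: "t": time; "q": joint angles; "qd": joint speeds; "tau": joint torques, N m; "tcp_pos": TCP position; "tool_rot": TCP orientation; "force": force on the tool from outside, world axes, zero at the start; "ft_torque": the same for the moment, N m; "finger_gap": opening from 0.0 (shut) to 1.0 (fully open); "gripper_force": force on a finger pad.
Only numpy, scipy, OpenCV 4.12 (cv2) and the standard library are available. Lean on these libraries where they do the work, as an engineer would, in place of code of your own. Each camera call takes 0.05 s, during which the arm holds its last target. There are 200 camera calls.

## Working session

There is one attempt and no reset: what is moved stays moved. The work goes in short steps, Python scripts to look and compute and a tool call to move; the robot and the scene stay as the last step left them, time stands still between calls to the robot, and variables do not carry over. Pictures are saved under pics/ and viewed, at most 10 in all, crops included, and the job is handed in when it is done.

Besides the shell and the picture viewer there is one more tool, called after ">>>" as name(argument=value, ...), one argument or row to a line, values as JSON. send_rows: Moves the arm, as the interface text tells. Its arguments: {"type":"object","properties":{"commands":{"type":"string"},"grip_force":{"type":"number"}},"required":["commands"]}

```bash
mkdir -p pics
python3 - <<'E'
from station import readout,cams
import cv2,pickle
s=readout.sense();print(s['t'],s['tcp_pos'],s['tool_rot'],s['finger_gap'])
d={}
for n in('top','side'):
    c=cams.snapshot(n);d[n]=c;cv2.imwrite(f'pics/{n}.png',c['pixels'][:,:,::-1]);print(n,c['eye'],c['rotation'],c['intrinsics'])
pickle.dump(d,open('d.pkl','wb'))
E
```

```text
0.0 [ 0.17554939 -0.59914075  0.24903851] [ 9.89880046e-01  1.41902539e-01  4.86230523e-05 -1.07762296e-03] 0.9990825654659615
top [ 0.46684284 -0.0177163   0.74775821] [-0.70250865  0.71155377  0.0058057   0.01179527] [[408.43054126   0.         286.89334907]
 [  0.         408.43054126 203.76464724]
 [  0.           0.           1.        ]]
side [0.42985544 0.55838878 0.49386961] [-0.04181004  0.89236297 -0.44879047  0.02296448] [[407.42387214   0.         281.16810383]
 [  0.         407.42387214 209.52656186]
 [  0.           0.           1.        ]]
```

View pics/top.png

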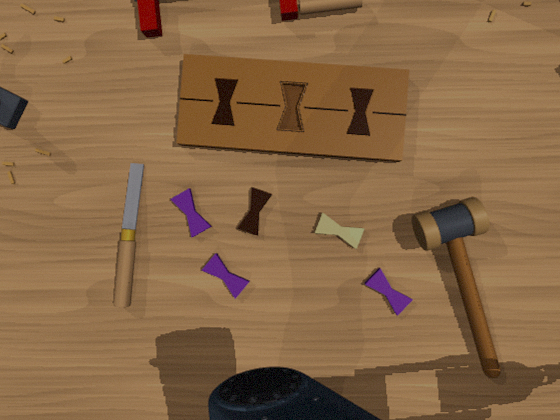

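View pics/side.png

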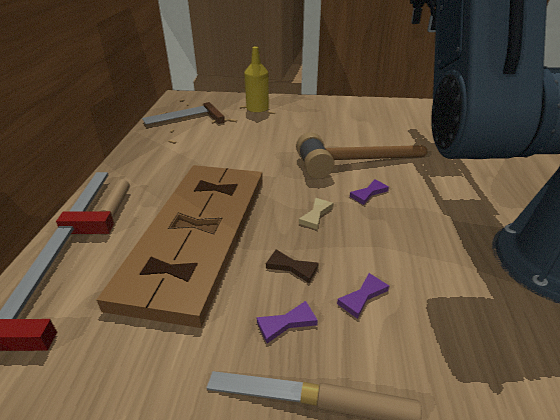

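The top view shows the walnut key at about (254,211), the pocket at (292,107) and the mallet head at (451,223). The maple key is at (340,230). The pocket is the middle one, with inlays at (225,102) and (360,111). Next I'll measure these with masks.

```bash
cat > h.py <<'E'
import numpy as np,cv2,pickle
from scipy.spatial.transform import Rotation as R
def ray(c,u,v,z):
    d=R.from_quat(c['rotation']).as_matrix()@np.linalg.solve(c['intrinsics'],[u,v,1.])
    return c['eye']+d*(z-c['eye'][2])/d[2]
def proj(c,p):
    q=c['intrinsics']@(R.from_quat(c['rotation']).as_matrix().T@(np.array(p)-c['eye']));return q[:2]/q[2]
E
python3 - <<'E'
from h import *
d=pickle.load(open('d.pkl','rb'))
def comp(c,m,box,z,name):
    x0,y0,x1,y1=box
    k=np.zeros(m.shape,np.uint8);k[y0:y1,x0:x1]=m[y0:y1,x0:x1]
    k=cv2.morphologyEx(k,cv2.MORPH_OPEN,np.ones((3,3),np.uint8))
    cs,_=cv2.findContours(k,cv2.RETR_EXTERNAL,cv2.CHAIN_APPROX_NONE)
    a=max(cs,key=cv2.contourArea);r=cv2.minAreaRect(a);M=cv2.moments(a)
    cen=(M['m10']/M['m00'],M['m01']/M['m00'])
    cor=np.array([ray(c,*p,z) for p in cv2.boxPoints(r)])
    print(name,np.round(cen,1),np.round(r[0],1),'world',ray(c,*cen,z).round(4),ray(c,*r[0],z).round(4),'sizes',np.linalg.norm(cor[0]-cor[1]).round(4),np.linalg.norm(cor[1]-cor[2]).round(4),'ang',r[2]);return ray(c,*r[0],z)
c=d['top'];g=c['pixels'].astype(int);mx=g.max(2)
dark=((mx<70)).astype(np.uint8)
w=comp(c,dark,(235,180,280,245),.012,'walnut')
a=comp(c,dark,(208,70,240,135),.030,'inl a'); b=comp(c,dark,(345,80,376,140),.030,'inl b')
print('pocket mid',((a+b)/2).round(4),'sep',np.linalg.norm(a-b))
blue=((g[:,:,2]>=g[:,:,0]-3)&(mx<120)).astype(np.uint8)
comp(c,blue,(410,190,495,255),.045,'steel')
hsv=cv2.cvtColor(c['pixels'],cv2.COLOR_RGB2HSV)
print([list(g[y,x]) for x,y in((451,223),(425,230),(478,216),(255,211),(255,190),(400,215),(292,107))])
s=d['side'];gs=s['pixels'].astype(int)
comp(s,(gs.max(2)<70).astype(np.uint8),(260,245,325,285),.009,'walnut side')
for n,p in(('w',w),('p',(a+b)/2),):print(n,proj(s,p).round(1))
for y in(.1,):pass
t=c['pixels'][180:260,400:500][:,:,::-1];u=s['pixels'][125:185,285:345][:,:,::-1];v=c['pixels'][70:150,240:340][:,:,::-1]
cv2.imwrite('pics/crop.png',np.hstack([cv2.resize(i,(260,230),interpolation=2) for i in(t,u,v)]))
E
```

```text
walnut [253.9 211.3] [254.  211.1] world [0.4603 0.0602 0.012 ] [0.4606 0.0602 0.012 ] sizes 0.0795 0.0372 ang 18.886085510253906
inl a [224.3 101.7] [224.  101.5] world [0.6549 0.1086 0.03  ] [0.6553 0.109  0.03  ] sizes 0.0813 0.0377 ang 4.085616588592529
inl b [359.6 111.4] [359.1 111.2] world [ 0.6333 -0.1295  0.03  ] [ 0.6338 -0.1286  0.03  ] sizes 0.0808 0.037 ang 4.289153099060059
pocket mid [ 0.6445 -0.0098  0.03  ] sep 0.2385708083188852
steel [453.6 221.9] [453.4 222.1] world [ 0.4384 -0.2839  0.045 ] [ 0.438  -0.2835  0.045 ] sizes 0.062 0.0552 ang 72.89727020263672
[[np.int64(65), np.int64(68), np.int64(72)], [np.int64(153), np.int64(123), np.int64(80)], [np.int64(160), np.int64(130), np.int64(90)], [np.int64(44), np.int64(30), np.int64(14)], [np.int64(48), np.int64(27), np.int64(18)], [np.int64(109), np.int64(81), np.int64(51)], [np.int64(98), np.int64(66), np.int64(35)]]
walnut side [292.3 265.8] [291.7 265.4] world [0.4599 0.0649 0.009 ] [0.461  0.0641 0.009 ] sizes 0.0513 0.0912 ang 19.29004669189453
w [292.1 262.5]
p [195.  222.4]
```

View pics/crop.png

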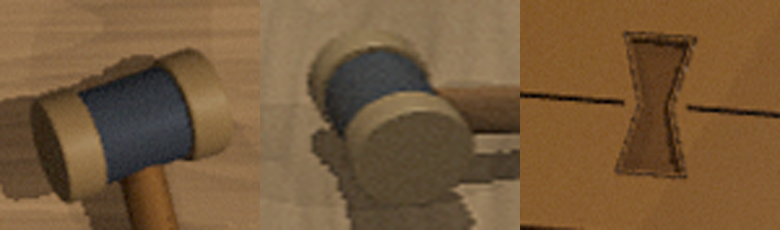

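The crop shows the mallet's steel band in the middle of the head and confirms the middle pocket is empty. The inlay midpoint gives the pocket, and sizes and spacing (238.6 vs 240 mm) fit. I'll shut the fingers and swing outward first.

>>> send_rows(
  commands="0 1 -0.36 0 0;0 1 -0.36 0 0;0 1 -0.36 0 0;0 1 -0.36 0 0;0 1 -0.36 0 0;0 1 -0.36 0 0;0 1 -0.36 0 0;0 1 -0.36 0 0;0 1 -0.36 0 0;0 1 -0.36 0 0;0 1 -0.36 0 0;0 1 -0.36 0 0;0 1 -0.36 0 0;0 1 -0.36 0 0;0 1 -0.36 0 0;0 1 -0.36 0 0;0 0 0 0 0;0 0 0 0 0",
)

```text
t: 1.6
tcp_pos: [0.4508, -0.3984, 0.2495]
tool_rot: [0.99, 0.143, -0.0, -0.0]
force: [-1.5, -0.3, 0.1]
finger_gap: -0.0
gripper_force: 0.0
```

```bash
cat >> h.py <<'E'
def go(x,y,z):
    from station import readout
    s=readout.sense();D=np.array([x,y,z])-s['tcp_pos'];l=R.from_quat(s['tool_rot']).inv().apply(D)/.02
    print('t',s['t'],'tcp',np.round(s['tcp_pos'],4),'units',l.round(2),'gap',s['finger_gap'])
E
python3 - <<'E'
from h import *
go(.4605,.0605,.2)
d=pickle.load(open('d.pkl','rb'));c=d['top'];s=d['side']
f=ray(c,420,232.9,.033);k=ray(c,453.5,222,.048);print(f,k,np.linalg.norm((f-k)[:2]))
# axis direction from tan-face rims: head extent
g=cv2.cvtColor(s['pixels'],cv2.COLOR_RGB2HSV)
p=s['pixels'].astype(int);m=((p[:,:,2]>=p[:,:,0]-3)&(p.max(2)<150)).astype(np.uint8);m[:130]=0;m[170:]=0;m[:,:300]=0;m[:,335:]=0
cs=max(cv2.findContours(m,0,1)[0],key=cv2.contourArea);r=cv2.minAreaRect(cs);print(r,ray(s,*r[0],.045),ray(s,*r[0],.05),proj(s,[.438,-.283,.045]))
E
```

```text
t 1.6 tcp [ 0.4508 -0.3984  0.2495] units [  6.96 -21.87   2.49] gap -9.156179839149155e-05
[ 0.41947114 -0.23037372  0.033     ] [ 0.4383124  -0.28256663  0.048     ] 0.05548957587570305
((311.0777282714844, 145.41419982910156), (13.462289810180664, 21.384328842163086), 68.74949645996094) [ 0.4431624  -0.30057748  0.045     ] [ 0.44301417 -0.29100937  0.05      ] [313.03824212 149.07038417]
```

>>> send_rows(
  commands="0 0.32 -1 0 0;0 0.32 -1 0 0;0 0.32 -1 0 0;0 0.32 -1 0 0;0 0.32 -1 0 0;0 0.32 -1 0 0;0 0.32 -1 0 0;0 0.32 -1 0 0;0 0.32 -1 0 0;0 0.32 -1 0 0;0 0.32 -1 0 0;0 0.32 -1 0 0;0 0.32 -1 0 0;0 0.32 -1 0 0;0 0.32 -1 0 0;0 0.32 -1 0 0;0 0.32 -1 0 0;0 0.32 -1 0 0;0 0.32 -1 0 0;0 0.32 -1 0 0",
)

```text
t: 3.27
tcp_pos: [0.4605, 0.0204, 0.25]
tool_rot: [0.99, 0.141, -0.0, 0.0]
force: [0.6, 1.0, 0.2]
finger_gap: 0.0
gripper_force: 0.0
```

>>> send_rows(
  commands="0 0.32 -1 0 0;0 0.24 -0.87 0 0;0 0 0 1 0;0 0 0 1 0;0 0 0 1 0;0 0 0 1 0;0 0 0 1 0;0 0 0 1 0;0 0 0 0 0;0 0 0 0 0;0 0 0 0 0",
)

```text
t: 4.18
tcp_pos: [0.4616, 0.0589, 0.1307]
tool_rot: [0.99, 0.142, 0.0, 0.0]
force: [1.3, 0.1, -0.2]
finger_gap: 0.0
gripper_force: 0.0
```

Run:
```python
from h import *
from station import cams
go(.4605,.0605,.056)
s=cams.snapshot('side');t=cams.snapshot('top')
cv2.imwrite('pics/v1.png',np.hstack([cv2.resize(i,(400,300)) for i in(s['pixels'][130:340,150:430],t['pixels'][60:270,140:420])])[:,:,::-1])
print('tip in side if 19mm',[proj(s,[.4605,.0605,z]) for z in(.11,)])
```

```text
t 4.1833 tcp [0.4616 0.0589 0.1307] units [-0.03 -0.09  3.73] gap 0.0004079203085071791
tip in side if 19mm [array([292.97940474, 216.62729215])]
```

View pics/v1.png

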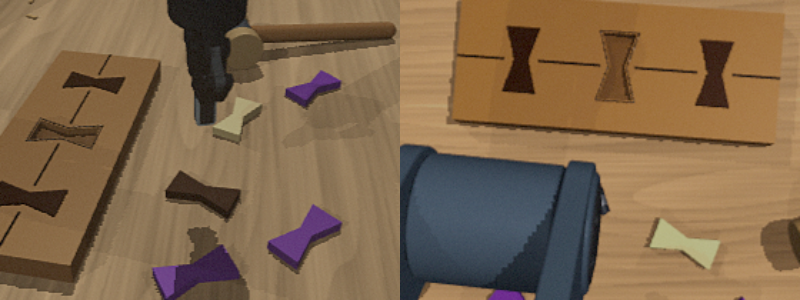

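In the side view the shut fingertips are at about (293.5,216), against a predicted (293,216.6), so the 19 mm offset holds. Now I'll descend and hold.

>>> send_rows(
  commands="0 0 -0.08 0.8 0;0 0 0 0.8 0;0 0 0 0.8 0;0 0 0 0.8 0;0 0 0 0.5 0;0 0 0 0 0;0 0 0 0 0;0 0 0 0 0;0 0 0 0 0;0 0 0 0 0;0 0 0 0 0;0 0 0 0 0;0 0 0 0 0;0 0 0 0 0;0 0 0 0 0;0 0 0 0 0;0 0 0 0 0;0 0 0 0 0;0 0 0 0 0;0 0 0 0 0",
)

```text
t: 5.95
tcp_pos: [0.4606, 0.0611, 0.056]
tool_rot: [0.99, 0.142, -0.0, -0.0]
force: [0.4, -0.4, 0.2]
finger_gap: -0.004
gripper_force: 0.0
```

>>> send_rows(
  commands="0 0 0 0 0;0 0 0 0 0;0 0 0 0 0;0 0 0 0 0;0 0 0 0 0;0 0 0 0 0;0 0 0 0 0;0 0 0 0 0;0 0 0 0 0;0 0 0 0 0;0 0 0 0 0",
)

```text
t: 6.87
tcp_pos: [0.4606, 0.0611, 0.056]
tool_rot: [0.99, 0.142, 0.0, 0.0]
force: [-0.6, -0.1, 0.4]
finger_gap: 0.002
gripper_force: 0.0
```

>>> send_rows(
  commands="0 0 0 -1 0;0 0 0 -1 0;0 0 0 -1 0;0 0 0 -1 0;0 0 0 -1 0;0 0 0 -1 0;0 0 0 -1 0;0 0 0 -1 0;0 0 0 -1 0;0 0 0 0 0;0 0 0 0 0",
)

```text
t: 7.78
tcp_pos: [0.461, 0.0611, 0.2368]
tool_rot: [0.99, 0.142, 0.001, 0.0]
force: [-0.5, 0.4, 0.1]
finger_gap: -0.003
gripper_force: 0.0
```

```bash
python3 -c "
from h import *
go(.439,-.283,.11)"
```

```text
t 7.7833 tcp [0.461  0.0611 0.2368] units [-5.9  16.2   6.34] gap -0.0026866350823860274
```

>>> send_rows(
  commands="0 -0.35 0.95 0 0;0 -0.35 0.95 0 0;0 -0.35 0.95 0 0;0 -0.35 0.95 0 0;0 -0.35 0.95 0 0;0 -0.35 0.95 0 0;0 -0.35 0.95 0 0;0 -0.35 0.95 0 0;0 -0.35 0.95 0 0;0 -0.35 0.95 0 0;0 -0.35 0.95 0 0;0 -0.35 0.95 0 0;0 -0.35 0.95 0 0;0 -0.35 0.95 0 0;0 -0.35 0.95 0 0;0 -0.35 0.95 0 0;0 -0.3 1 0 0;0 0 0 0 0;0 0 0 0 0;0 0 0 0 0",
)

```text
t: 9.45
tcp_pos: [0.4375, -0.2817, 0.2347]
tool_rot: [0.99, 0.142, -0.001, -0.002]
force: [-1.0, 1.2, -0.2]
finger_gap: 0.003
gripper_force: 0.0
```

Run:
```python
from h import *
from station import cams
go(.439,-.283,.11)
s=cams.snapshot('side');t=cams.snapshot('top')
cv2.imwrite('pics/v2.png',np.hstack([cv2.resize(i,(400,300)) for i in(s['pixels'][30:240,200:480],t['pixels'][150:360,280:560])])[:,:,::-1])
```

```text
t 9.45 tcp [ 0.4375 -0.2817  0.2347] units [0.06 0.11 6.23] gap 0.0025012628714878855
```

View pics/v2.png

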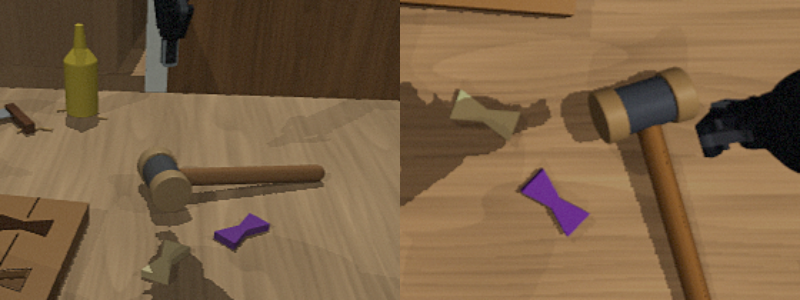

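The mallet is undisturbed and the fingers are high above it: tip at crop (170,65), head at (162,165) in the side view. Next I'll descend over the head and hold.

>>> send_rows(
  commands="0 0.05 0.1 0.9 0;0 0 0 0.9 0;0 0 0 0.9 0;0 0 0 0.9 0;0 0 0 0.9 0;0 0 0 0.9 0;0 0 0 0.8 0;0 0 0 0 0;0 0 0 0 0;0 0 0 0 0;0 0 0 0 0;0 0 0 0 0;0 0 0 0 0;0 0 0 0 0;0 0 0 0 0;0 0 0 0 0;0 0 0 0 0;0 0 0 0 0;0 0 0 0 0;0 0 0 0 0",
)

```text
t: 11.22
tcp_pos: [0.4399, -0.2846, 0.1119]
tool_rot: [0.99, 0.142, -0.0, -0.0]
force: [0.4, 0.6, 0.5]
finger_gap: -0.001
gripper_force: 0.0
```

Run:
```python
from h import *
from station import cams
go(.439,-.283,.11)
s=cams.snapshot('side');t=cams.snapshot('top')
cv2.imwrite('pics/v3.png',np.hstack([cv2.resize(i,(400,300),interpolation=2) for i in(s['pixels'][95:200,250:390],t['pixels'][170:275,400:540])])[:,:,::-1])
```

```text
t 11.2167 tcp [ 0.4399 -0.2846  0.1119] units [-0.02 -0.09  0.1 ] gap -0.0005411755169389743
```

View pics/v3.png

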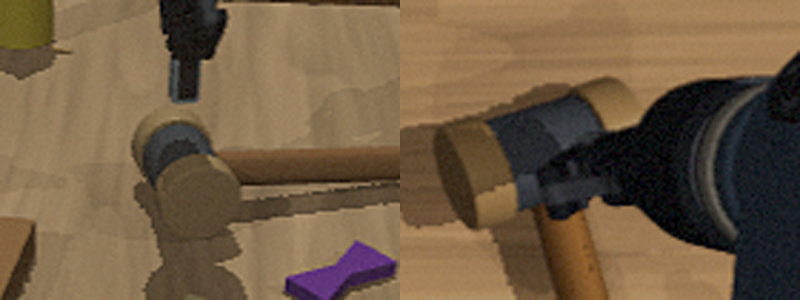

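Run:
```python
from h import *
from station import cams
s=cams.snapshot('side');t=cams.snapshot('top')
for p in([.4399,-.2846,.0929],[.4399,-.2846,.112],[.4399,-.2846,.166],[.439,-.283,.066]):print(p,proj(s,p).round(1),((proj(s,p)-[250,95])/.35).round(0),proj(t,p).round(1),((proj(t,p)-[400,170])*[1/.35,1/.35]).round(0))
cv2.imwrite('pics/v4.png',cv2.resize(t['pixels'][190:260,410:505],(800,590),interpolation=2)[:,:,::-1]*1)
```

```text
[0.4399, -0.2846, 0.0929] [313.1 129.7] [180.  99.] [465.6 222. ] [187. 149.]
[0.4399, -0.2846, 0.112] [313.5 121.7] [181.  76.] [470.7 222.5] [202. 150.]
[0.4399, -0.2846, 0.166] [314.6  98.2] [185.   9.] [487.  223.9] [249. 154.]
[0.439, -0.283, 0.066] [313.  140.8] [180. 131.] [457.9 222. ] [166. 149.]
```

View pics/v4.png

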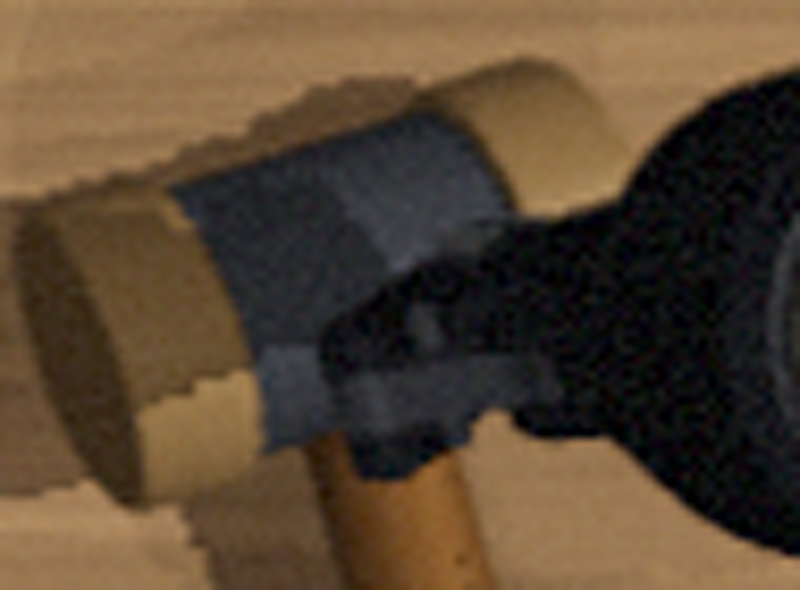

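The fingertips are on the predicted spot over the steel band, 27 mm above its top. The knuckles only hide the tip from the top camera. I'll complete the hold and rise.

>>> send_rows(
  commands="0 0 0 0 0;0 0 0 0 0;0 0 0 0 0;0 0 0 0 0;0 0 0 0 0;0 0 0 0 0;0 0 0 0 0;0 0 0 0 0;0 0 0 0 0;0 0 0 0 0;0 0 0 0 0;0 0 0 0 0;0 0 0 0 0;0 0 0 0 0;0 0 0 0 0;0 0 0 0 0",
)

```text
t: 12.75
tcp_pos: [0.4399, -0.2846, 0.112]
tool_rot: [0.99, 0.142, -0.0, -0.0]
force: [0.0, 0.2, 1.0]
finger_gap: 0.005
gripper_force: 0.0
```

>>> send_rows(
  commands="0 0 0 -1 0;0 0 0 -1 0;0 0 0 -1 0;0 0 0 -1 0;0 0 0 -1 0;0 0 0 -1 0;0 0 0 -1 0;0 0 0 0 0;0 0 0 0 0",
)

```text
t: 13.5
tcp_pos: [0.4403, -0.285, 0.253]
tool_rot: [0.99, 0.142, 0.001, 0.001]
force: [-0.1, 0.2, 0.5]
finger_gap: 0.002
gripper_force: 0.0
```

```bash
python3 -c "
from h import *
go(.6445,-.010,.072)"
```

```text
t 13.5 tcp [ 0.4403 -0.285   0.253 ] units [ 13.65 -10.35   9.04] gap 0.002281855564925683
```

>>> send_rows(
  commands="0 0.91 -0.69 0 0;0 0.91 -0.69 0 0;0 0.91 -0.69 0 0;0 0.91 -0.69 0 0;0 0.91 -0.69 0 0;0 0.91 -0.69 0 0;0 0.91 -0.69 0 0;0 0.91 -0.69 0 0;0 0.91 -0.69 0 0;0 0.91 -0.69 0 0;0 0.91 -0.69 0 0;0 0.91 -0.69 0 0;0 0.91 -0.69 0 0;0 0.91 -0.69 0 0;0 0.91 -0.69 0 0;0 0 0 0 0;0 0 0 0 0;0 0 0 0 0",
)

```text
t: 15.0
tcp_pos: [0.6427, -0.0094, 0.2504]
tool_rot: [0.99, 0.142, -0.002, -0.0]
force: [-0.2, -0.4, 0.7]
finger_gap: 0.002
gripper_force: 0.0
```

```bash
python3 -c "
from h import *
go(.6445,-.010,.072)"
```

```text
t 15.0 tcp [ 0.6427 -0.0094  0.2504] units [0.11 0.07 8.92] gap 0.0015662332064511687
```

>>> send_rows(
  commands="0 0.05 0.05 0.9 0;0 0 0 0.9 0;0 0 0 0.9 0;0 0 0 0.9 0;0 0 0 0.9 0;0 0 0 0.9 0;0 0 0 0.9 0;0 0 0 0.9 0;0 0 0 0.9 0;0 0 0 0.9 0;0 0 0 0 0;0 0 0 0 0;0 0 0 0 0;0 0 0 0 0;0 0 0 0 0;0 0 0 0 0;0 0 0 0 0;0 0 0 0 0;0 0 0 0 0;0 0 0 0 0",
)

```text
t: 16.67
tcp_pos: [0.645, -0.0099, 0.0721]
tool_rot: [0.99, 0.142, 0.0, 0.0]
force: [0.8, 0.3, 0.4]
finger_gap: 0.0
gripper_force: 0.0
```

>>> send_rows(
  commands="0 0 0 0 0;0 0 0 0 0;0 0 0 0 0;0 0 0 0 0;0 0 0 0 0;0 0 0 0 0;0 0 0 0 0;0 0 0 0 0;0 0 0 0 0;0 0 0 0 0;0 0 0 0 0;0 0 0 0 0;0 0 0 0 0;0 0 0 0 0;0 0 0 0 0;0 0 0 0 0;0 0 0 0 0;0 0 0 0 0",
)

```text
t: 18.17
tcp_pos: [0.645, -0.0099, 0.072]
tool_rot: [0.99, 0.142, -0.0, -0.0]
force: [-0.2, -0.3, -0.6]
finger_gap: 0.002
gripper_force: 0.0
```

Run:
```python
from h import *
from station import cams
go(.6445,-.010,.072)
s=cams.snapshot('side');cv2.imwrite('pics/v5.png',s['pixels'][:,:,::-1])
```

```text
t 18.1667 tcp [ 0.645  -0.0099  0.072 ] units [-0.02 -0.   -0.  ] gap 0.0015261951089945388
```

View pics/v5.png

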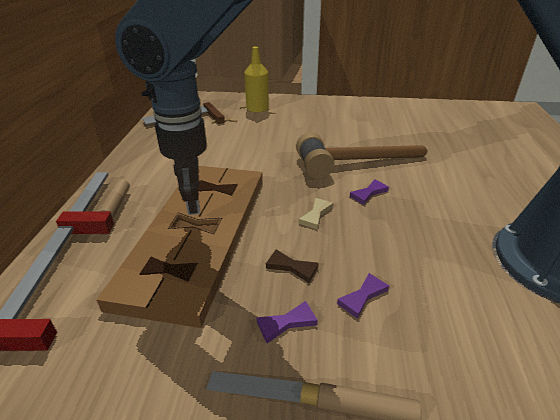

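The tip is at (194,212), above the pocket centre at about (195,223), and everything else is where it was. I'm handing in.

```bash
python3 -c "
from station import sign_off
print(sign_off())"
```

```text
the job is handed in; nothing more can be done
None
```

I pointed at the walnut key, the mallet head and the empty pocket in that order, holding each for over two seconds at about 25–27 mm; nothing was touched, and the job was handed in at about 18 s with the fingertips still over the pocket.

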